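# Set the blender's dial and pulse the tall cup

## Task

Turn the blender's speed dial until its pointer is in line with the four-dot mark. Then take the tall steel cup from the draining board, set it upright on the blender's round sprung seat, press it right down as far as it goes and hold it there for about a second (the blender runs while the seat is down, so the speed must be set before). Let the seat rise and leave the cup standing on it with the dial still at four dots, and leave the short cup and the other things where they are.

Things in the scene. Friction and masses are not known exactly. Their poses are not given: they have to be found in the camera images.
- blender_base: compact blender base, fixed: pill-shaped white housing, 144 mm (x) by 266 mm (y), its deck 50 mm above the worktop. Origin: centre of the underside, on the worktop; z up; at yaw 0 its front (cooling slots) faces -x. The cup seat is centred 62 mm along +y of the origin, the dial 60 mm along -y.
- speed_dial (a joint): value of the speed dial, rad: 0 at the one-dot mark, growing clockwise seen from above to 4.19 at the five-dot mark; the marks with one to five dots stand 1.047 apart, so four dots = 3.142. It turns smoothly and stays where it is left (about 0.06 N m of friction). At value q the pointer lies at the base's yaw + 2.094 - q.
- dial_axis (a point): point on the dial's axis at the top face of its flat disc (60 mm across, 63 mm above the worktop). A black pointer lever stands on the disc: a bar 10 mm thick, its top 22 mm above the disc, from 19 mm behind the axis to 35 mm ahead of it; a white line runs along its top to the pointing end. It can be pushed at its side or pinched. Beside the dial nothing on the base is higher than 65 mm.
- pointer (a point): pointing end of the dial's lever: 35 mm from the axis, 75 mm above the worktop; turns with the dial
- four_dot_mark (a point): middle of the four-dot mark's tick on the aluminium panel round the dial, 49.5 mm from the axis, 51 mm above the worktop; the dots lie outside the tick. It is the fourth of the five marks, clockwise.
- seat_pad (a joint): how far the sprung seat is pressed down, m: 0 at rest, 0.009 fully down; it begins to move at 6 N, is fully down at 16 N and rises by itself
- pad_top (a point): centre of the top face of the black round seat pad (85 mm across; 62 mm above the worktop at rest), moving with it. A steel collar (91 mm inside, 105 mm outside, top 65 mm above the worktop) stands round the pad and keeps the cup's foot in place.
- tall_cup: tall cup of the set, loose, upright, closed, about 0.26 kg, 135 mm high: black ribbed foot 78 mm across and 29 mm high, above it a plain steel body 61 mm across at 40 mm height narrowing to 58 mm at 125 mm, rounded top. Origin: centre of the underside; z up.
- short_cup: short cup of the set, to be left alone: same foot and steel body, but only 85 mm high. Origin: centre of the underside; z up.
- mug: cream mug, 82 mm across, 94 mm high, a bystander on the draining board. Origin: underside.
- jam_jar: jam jar with a white lid, 65 mm across, 94 mm high, a bystander behind the blender. Origin: centre of the underside.
- salt_shaker: glass salt shaker, 44 mm across, 90 mm high, a bystander behind the blender. Origin: centre of the underside.
- lemon: yellow lemon, 71 by 53 mm, 51 mm high, a bystander behind the blender. Origin: its underside.

How it is judged:
By the outcome, as a careful person would: the job done as asked, in the order asked, and still so for the second after the job is handed in, with the robot touching nothing.
It also fails if it takes over 64 s, if anything falls off the work surface, if the arm or the gripper's body presses on something with over 40 N, if the wrist force passes 120 N, or if a joint passes its speed limit or range.

## Robot

A 6-joint arm with a two-finger parallel gripper is mounted at the origin on a cart in front of the work surface, level with it; the furniture and walls round the work are solid. World frame = base frame: x ahead of the robot, y to its left, z up, the work surface at z = 0. Lengths are in m, angles in rad, forces in N, time in s.
With the tool pointing down it reaches from about 0.35 to 0.85 m from the base axis. Payload 8.1 kg.
Tool frame: the origin (TCP) lies between the finger pads; the fingertips stand 25 mm ahead of it and the grasp point (between the pads) lies 6 mm ahead of it; z points along the fingers, y is the line along which they close (so a half turn about z gives the same grasp; the last joint's range is limited). The gripper opens to 93 mm and grips with 3 to 60 N. Pads are 15 mm wide; open, the fingers measure 128 mm over their backs; the gripper's body (75 mm by 188 mm) begins 65 mm behind the grasp point.
Start: joints at [1.085, 0.13, 1.488, -0, 1.523, -0.085], TCP at [0.234, 0.552, 0.244] pointing down, gripper open.
Joint ranges: [-2.96, 2.96], [-0.89, 2.26], [0.02, 2.5], [-1.34, 4.48], [0, 2.73], [-2.66, 2.66]. Speed limits (rad/s): [2.39, 2.39, 2.79, 3.14, 3.14, 3.14].

## Interface

Orientations are given as a rotation vector (axis times angle).
In Python, from plant import robot gives the robot as it stands.
- The arm moves only by the tool arm_command, never from a script. Its argument "increments" is text: rows parted by semicolons, each of 5 numbers parted by spaces: the closure, from 0 (fully open) to 1 (shut), then the shift along the tool's x, y, z in mm, then the turn about the tool's z in rad. A call has 1 to 5 rows; each row is the pose to reach, as a shift and turn from the pose commanded when the call began, along the tool's axes at that moment; what a row does not reach only later rows make up. A row lasts 1/10 s, in which the tool goes at most 50 mm and 8.59 degrees, less where a joint would pass 70% of its speed; a pose out of reach is approached as far as the arm can. A call with a gripper value outside its range is refused whole. The fingers move at their own pace and stop on an object; "grip_force" is the grip in N (left out, the last holds). Time passes only in rows, so rows that repeat a pose let the fingers close. It gives the time, the measured TCP pose, the force, the opening and the grip force at its end, in the units of the state.
- robot.read_state(): the state, without advancing time (a new reading comes with each control period).
- robot.read_camera(name): name is "side" or "top"; returns the picture (480x640x3 uint8, blue, green, red); there is no depth.
- robot.camera_model(name): a dict with "fx", "fy", "cx", "cy" (pixels), "eye" and "rotation" of the camera in the world. Camera axes: x right, y down, z forward; pixel columns grow to the right and rows downward; lengths in m; the calibration is good to about 2 mm. A picture is of the moment at which its call begins. camera_model takes no time and is no camera call.
- robot.close_job(): hands the job in; it is judged then, once.
The state is a dict: "t": time; "q": joint angles; "dq": joint speeds; "joint_torque": joint torques, N m; "tool_pos": TCP position; "orientation": TCP orientation; "force": force on the tool from outside, world axes, zero at the start; "wrist_torque": the same for the moment, N m; "opening": finger opening in m; "gripper_force": force on a finger pad.
Only numpy, scipy, OpenCV 4.12 (cv2) and the standard library are available. Lean on these libraries where they do the work, as an engineer would, in place of code of your own. Each camera call takes 0.05 s, during which the arm holds its last target. There are 200 camera calls.

## Working session

There is one attempt and no reset: what is moved stays moved. The work goes in short steps, Python scripts to look and compute and a tool call to move; the robot and the scene stay as the last step left them, time stands still between calls to the robot, and variables do not carry over. Pictures are saved under pics/ and viewed, at most 10 in all, crops included, and the job is handed in when it is done.

Besides the shell and the picture viewer there is one more tool, called as name(argument=value, ...) on one line, values as JSON. arm_command: Moves the arm, as the interface text tells. Its arguments: {"type":"object","properties":{"increments":{"type":"string"},"grip_force":{"type":"number"}},"required":["increments"]}

```bash
mkdir -p pics
python3 - <<'E'
from plant import robot
import cv2
s=robot.read_state(); print(s['t'],s['tool_pos'],s['orientation'],s['force'],s['opening'])
for n in('side','top'):
    cv2.imwrite(f'pics/{n}0.png',robot.read_camera(n)); print(n,robot.camera_model(n))
E
```

```text
0.0 [0.23384659 0.55198895 0.24261704] [-6.25327183e-01 -3.07822394e+00  2.73797044e-03] [0.33911418 0.3298248  0.09815368] 0.09295271442807795
side {'fx': 476.92390119221477, 'fy': 476.92390119221477, 'cx': 319.70826215239026, 'cy': 244.84623756329245, 'eye': array([ 0.21123465, -0.78729975,  0.66764507]), 'rotation': array([-2.14882333,  0.62395058, -0.29448649])}
top {'fx': 478.4911394264415, 'fy': 478.4911394264415, 'cx': 315.0198038662957, 'cy': 234.31677888997592, 'eye': array([ 0.48754395, -0.1403127 ,  1.05208419]), 'rotation': array([-2.16829348,  2.16105704, -0.12378953])}
```

View pics/top0.png

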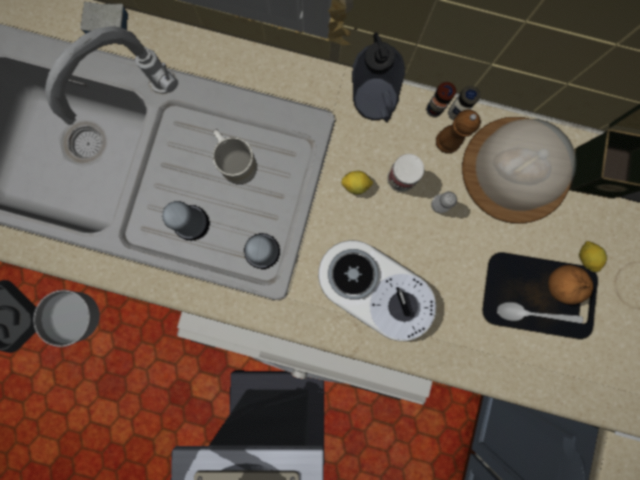

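View pics/side0.png

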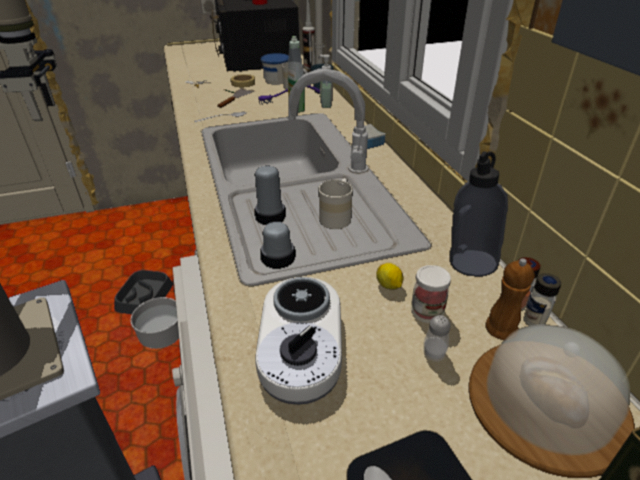

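The top view shows the blender with seat at (353,273), dial at (404,304) and lever tip at about (400,290). The tall cup is at (180,217), the short cup at (262,250) and the mug at (233,158). In the side view the tall cup is at (268,195) and the dial at (298,348). I'll zoom in next.

```bash
cat > h.py <<'E'
import numpy as np, cv2
from scipy.spatial.transform import Rotation as R
from plant import robot
def ray(n,u,v):
    m=robot.camera_model(n); A=R.from_rotvec(m['rotation']).as_matrix()
    return m['eye'],A@np.array([(u-m['cx'])/m['fx'],(v-m['cy'])/m['fy'],1])
def at(n,u,v,z):
    e,d=ray(n,u,v); return e+d*(z-e[2])/d[2]
def proj(n,p):
    m=robot.camera_model(n); c=R.from_rotvec(m['rotation']).as_matrix().T@(np.array(p)-m['eye'])
    return np.array([c[0]/c[2]*m['fx']+m['cx'],c[1]/c[2]*m['fy']+m['cy']])
def crop(im,x,y,w,h,k): return cv2.resize(im[y:y+h,x:x+w],None,fx=k,fy=k,interpolation=cv2.INTER_CUBIC)
E
python3 - <<'E'
from h import *
print(at('top',185,220,0),at('top',404,304,.063), at('side',298,348,.063))
a=cv2.imread('pics/top0.png');b=cv2.imread('pics/side0.png')
A=crop(a,310,230,133,120,3);B=crop(a,150,190,133,90,3)
C=crop(b,240,265,133,140,3)[:360];D=crop(b,230,150,133,120,3)[:270]
o=np.vstack([np.hstack([A,C[:360,:399]]),np.hstack([B,D[:270]])])
cv2.imwrite('pics/z0.png',o[:600])
E
```

```text
[0.63698432 0.14622998 0.        ] [ 0.45598376 -0.3248739   0.063     ] [ 0.45014377 -0.32684854  0.063     ]
```

View pics/z0.png

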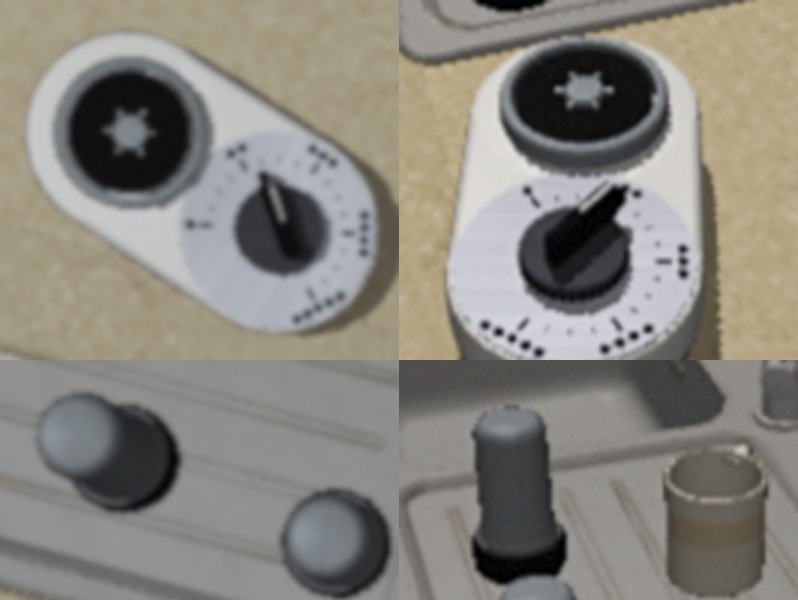

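The crops show the seat centre at (353.3,274) and the lever between the two- and three-dot marks. The four-dot tick is at the right, near (426,308), and the cup's foot and body outlines are clear. I'll fit the poses from these points.

```bash
cat > fit.py <<'E'
from h import *
from scipy.optimize import least_squares
T=lambda x,y:(310+x/3,230+y/3); S=lambda x,y:(240+(x-399)/3,265+y/3)
obs=[('top',T(130,132),'p'),('side',S(583,91),'p')]+[('top',T(*c),k) for k,c in enumerate([(200,224),(243,165),(316,160),(349,233),(311,294)])]+[('side',S(*c),k) for k,c in [(0,(529,192)),(2,(662,261)),(3,(617,322)),(4,(522,324))]]
def pt(b,k):
    x,y,w=b; ey=np.array([-np.sin(w),np.cos(w)]); o=np.array([x,y])
    if k=='p': return [*(o+.062*ey),.062]
    a=w+2.094-k*1.047; return [*(o-.06*ey+.0495*np.array([np.cos(a),np.sin(a)])),.051]
# the three calibration-ish offsets (per camera px) ignored
f=lambda b:np.concatenate([proj(n,pt(b,k))-c for n,c,k in obs])
best=min((least_squares(f,[.48,-.27,w]) for w in (-.5,0,.5,1)),key=lambda r:r.cost)
b=best.x; print('base',b,np.abs(best.fun).max()); print(best.fun.reshape(-1,2).round(1).tolist())
x,y,w=b; d=np.array([x,y])-.06*np.array([-np.sin(w),np.cos(w)]); p=pt(b,'p'); print('dial',d,'pad',p)
t=at('top',*T(264,175),.085)[:2]-d; t2=at('top',*T(295,250),.085)[:2]-d
print('ptr',t,t2,np.arctan2(*(t-t2)[::-1]),np.arctan2(*t[::-1]),'q',w+2.094-np.arctan2(*(t-t2)[::-1]),'target ang',w+2.094-3.1416)
th=np.linspace(0,2*np.pi,180)
def sil(n,c):
    P=[]
    for r,z in[(.039,0),(.039,.029),(.0305,.04),(.029,.125),(.024,.133),(.015,.135)]:
        P+= [proj(n,[c[0]+r*np.cos(a),c[1]+r*np.sin(a),c[2]+z]) for a in th]
    return np.array(P)
def g(c):
    a=sil('top',c);s=sil('side',c)
    return np.array([a[:,0].max()-208.7,a[:,1].max()-239.7,a[:,0].min()-162.7,a[:,1].min()-201,s[:,0].min()-255,s[:,0].max()-285.7,s[:,1].max()-224.3,s[:,1].min()-165.3])
r=least_squares(g,[.63,.15,0],diff_step=1e-3); print('cup',r.x,r.fun.round(1))
E
python3 fit.py
```

```text
base [ 0.48410883 -0.27262667 -0.57272424] 2.45768414793838
[[-0.5, -0.4], [-0.4, -0.2], [1.5, 0.0], [-0.1, -0.5], [-0.7, 2.5], [-0.4, -0.5], [-0.2, -0.4], [1.5, 2.5], [0.2, -1.0], [-0.5, -0.1], [-0.1, -0.9]]
dial [ 0.45159342 -0.32305233] pad [np.float64(0.5177080967260546), np.float64(-0.22052014700683537), 0.062]
ptr [0.03622101 0.01379501] [-0.01334141 -0.00605157] 0.3808823008290947 0.3638953221691785 q 1.1403934552906922 target ang -1.620324243880213Traceback (most recent call last):
  File "fit.py", line 25, in <module>
    r=least_squares(g,[.63,.15,0],diff_step=1e-3); print('cup',r.x,r.fun.round(1))
    return func(*args, **kwargs)
    vector_fun = VectorFunction(
        fun_wrapped,
    ...<6 lines>...
        workers=workers
    )
    self._update_fun()
    ~~~~~~~~~~~~~~~~^^
    self.f = self.fun_wrapped(xp_copy(self.x))
             ~~~~~~~~~~~~~~~~^^^^^^^^^^^^^^^^^
    return np.atleast_1d(self.fun(x))
                         ~~~~~~~~^^^
    return self.f(x, *self.args, **self.kwargs)
           ~~~~~~^^^^^^^^^^^^^^^^^^^^^^^^^^^^^^
  File "fit.py", line 23, in g
    a=sil('top',c);s=sil('side',c)
                     ~~~^^^^^^^^^^
  File "fit.py", line 20, in sil
    P+= [proj(n,[c[0]+r*np.cos(a),c[1]+r*np.sin(a),c[2]+z]) for a in th]
         ~~~~^^^^^^^^^^^^^^^^^^^^^^^^^^^^^^^^^^^^^^^^^^^^^^
  File "h.py", line 10, in proj
    m=robot.camera_model(n); c=R.from_rotvec(m['rotation']).as_matrix().T@(np.array(p)-m['eye'])
ValueError: time passes only in moves, steps and waits
```

```bash
cat > mv.py <<'E'
# prints shift (tool axes, mm) and turn from the present pose to a world target
from h import *
def go(x,y,z,phi=None):
    s=robot.read_state(); A=R.from_rotvec(s['orientation']).as_matrix(); f=np.arctan2(A[1,0],A[0,0])
    t=None if phi is None else (f-phi+np.pi)%(2*np.pi)-np.pi
    print('t',s['t'],'pos',s['tool_pos'].round(4),'phi',round(f,3),'q1,q6',s['q'][[0,5]].round(2),'F',s['force'].round(1),'shift',(A.T@(np.array([x,y,z])-s['tool_pos'])*1000).round(1),'turn',t)
E
python3 - <<'E'
import re
s=open('h.py').read()
s=s.replace("def ray","M={n:robot.camera_model(n) for n in('side','top')}\nROT={n:R.from_rotvec(M[n]['rotation']).as_matrix() for n in M}\ndef ray",1)
s=s.replace("m=robot.camera_model(n)","m=M[n]").replace("R.from_rotvec(m['rotation']).as_matrix()","ROT[n]")
open('h.py','w').write(s)
f=open('fit.py').read()
f=f.replace("(200,224)","(207,224)").replace("(316,160)","(312,167)").replace("(0,(529,192)),","")
open('fit.py','w').write(f)
E
python3 fit.py; python3 -c "
from mv import *
go(.45,.1,.2,3.5-6.283)"
```

```text
base [ 0.48368373 -0.27339663 -0.57229589] 0.9880962842785266
[[-0.1, -0.2], [-0.4, 0.2], [-0.4, 0.2], [0.2, -0.3], [1.0, 0.3], [0.0, -0.3], [0.1, -0.2], [0.2, -0.6], [-0.4, 0.3], [-0.0, -0.4]]
dial [ 0.45118992 -0.32383622] pad [np.float64(0.5172606703600938), np.float64(-0.22127571822535125), 0.062]
ptr [0.03662451 0.01457889] [-0.01293791 -0.00526769] 0.3808823008290947 0.37883616789990515 q 1.1408218090207245 target ang -1.6198958901501808
cup [ 0.63108359  0.13034671 -0.00303316] [ 1.3  0.6 -1.1 -1.3 -1.1  0.3  1.1 -0.5]
t 0.1 pos [0.2339 0.552  0.2427] phi 2.741 q1,q6 [ 1.08 -0.09] F [ 0.1 -0.8  0.7] shift [-375.4 -331.8   43.2] turn -0.7594158684737238
```

arm_command(increments="0 -37.5 -33 4 0; 0 -75 -66 8 0; 0 -112.5 -99.5 13 0; 0 -150 -133 17 0; 0 -187.5 -166 21 0")

```text
t: 0.6
tool_pos: [0.3415, 0.3257, 0.2221]
orientation: [-0.624, -3.079, 0.001]
force: [1.5, -0.2, 0.2]
opening: 0.0935
gripper_force: 0.0
```

arm_command(increments="0 -37.5 -33 4 0; 0 -75 -66 8 0; 0 -112.5 -99.5 13 0; 0 -150 -133 17 0; 0 -187.5 -166 21 0")

```text
t: 1.1
tool_pos: [0.4489, 0.1008, 0.2015]
orientation: [-0.625, -3.079, -0.0]
force: [0.6, -0.7, -0.3]
opening: 0.0932
gripper_force: 0.0
```

arm_command(increments="0 -18 -43.5 0 0; 0 -36 -87 0 0; 0 -54 -130 0 0; 0 -72 -174 0 0; 0 -90 -217 0 0")

```text
t: 1.6
tool_pos: [0.4463, -0.134, 0.2016]
orientation: [-0.626, -3.079, -0.0]
force: [0.8, 0.2, 0.4]
opening: 0.0927
gripper_force: 0.0
```

arm_command(increments="0 -15 -35 0 -0.14; 0 -30 -70 0 -0.28; 0 -45 -104 0 -0.42; 0 -60 -139 0 -0.56; 0 -75 -174 0 -0.7")

```text
t: 2.1
tool_pos: [0.4476, -0.323, 0.2014]
orientation: [0.477, -3.105, -0.001]
force: [0.5, 1.3, -1.1]
opening: 0.0928
gripper_force: 0.0
```

```bash
python3 -c "
from mv import *
go(.4512,-.3238,.095,3.52)"
```

```text
t 2.1 pos [ 0.4476 -0.323   0.2014] phi -2.837 q1,q6 [-0.72 -2.59] F [ 0.5  1.3 -1.1] shift [ -3.2  -1.9 106.4] turn -0.07363559868682401
```

arm_command(increments="0 -1 -0.5 30 0; 0 -2 -1 60 0; 0 -3.2 -1.9 85 0; 0 -3.2 -1.9 100 0; 0 -3.2 -1.9 106 0", grip_force=12)

```text
t: 2.6
tool_pos: [0.4506, -0.3215, 0.0937]
orientation: [0.468, -3.104, -0.004]
force: [-0.3, 0.7, 1.4]
opening: 0.0932
gripper_force: 0.0
```

arm_command(increments="1 0 0 0 0; 1 0 0 0 0; 1 0 0 0 0; 1 0 0 0 0; 1 0 0 0 0")

```text
t: 3.1
tool_pos: [0.4521, -0.3227, 0.0966]
orientation: [-0.468, 3.106, -0.002]
force: [0.5, 0.1, 0.2]
opening: 0.057
gripper_force: 0.0
```

```bash
python3 -c "
from mv import *
go(.4512,-.3238,.095,-1.62+3.1416)"
```

```text
t 3.1 pos [ 0.4521 -0.3227  0.0966] phi -2.842 q1,q6 [-0.71 -2.58] F [0.5 0.1 0.2] shift [ 1.1 -0.8  1.6] turn 1.919254347999086
```

arm_command(increments="1 1 -0.8 0.5 0; 1 1 -0.8 0.5 0; 1 1 -0.8 0.5 0; 1 1 -0.8 0.5 0; 1 1 -0.8 0.5 0")

```text
t: 3.6
tool_pos: [0.4509, -0.3235, 0.0953]
orientation: [0.468, -3.106, -0.0]
force: [0.4, 0.0, 0.0]
opening: 0.0176
gripper_force: 0.0
```

arm_command(increments="1 0 0 0 0; 1 0 0 0 0; 1 0 0 0 0")

```text
t: 3.9
tool_pos: [0.4507, -0.3226, 0.0953]
orientation: [0.469, -3.106, -0.003]
force: [-2.7, 5.3, 3.7]
opening: 0.0106
gripper_force: 12.0
```

arm_command(increments="1 0 0 0 0.13; 1 0 0 0 0.26; 1 0 0 0 0.39; 1 0 0 0 0.52; 1 0 0 0 0.65")

```text
t: 4.4
tool_pos: [0.4507, -0.322, 0.0953]
orientation: [-0.555, -3.091, -0.004]
force: [-2.7, 8.4, 5.6]
opening: 0.01
gripper_force: 12.0
```

arm_command(increments="1 0 0 0 0.13; 1 0 0 0 0.26; 1 0 0 0 0.39; 1 0 0 0 0.52; 1 0 0 0 0.65")

```text
t: 4.9
tool_pos: [0.4511, -0.3216, 0.0953]
orientation: [-1.513, -2.751, -0.004]
force: [-0.4, 9.8, 5.8]
opening: 0.0098
gripper_force: 12.0
```

arm_command(increments="1 0 0 0 0.13; 1 0 0 0 0.26; 1 0 0 0 0.39; 1 0 0 0 0.52; 1 0 0 0 0.62")

```text
t: 5.4
tool_pos: [0.4516, -0.3214, 0.0953]
orientation: [-2.28, -2.159, -0.004]
force: [3.1, 10.0, 3.5]
opening: 0.0095
gripper_force: 12.0
```

```bash
python3 -c "
from mv import *
go(.4512,-.3238,.095,-1.62+3.1416)
cv2.imwrite('pics/z1.png',crop(robot.read_camera('side'),220,255,160,140,4))"
```

```text
t 5.4 pos [ 0.4516 -0.3214  0.0953] phi 1.516 q1,q6 [-0.71 -0.66] F [ 3.1 10.   3.5] shift [-2.4 -0.3  0.3] turn -0.005300391743453758
```

View pics/z1.png

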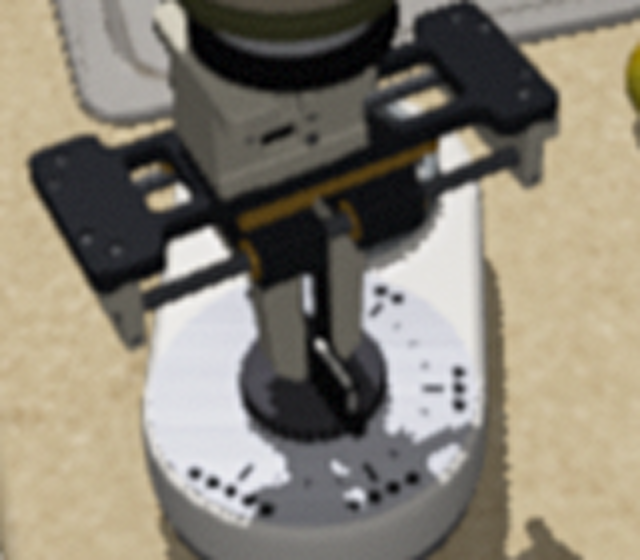

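The side view shows the lever pinched and the white line from (318,340) to (350,395), heading for the four-dot tick at (370,470). I'll release, lift and measure.

arm_command(increments="0.4 0 0 0 0; 0.4 0 0 0 0; 0.4 0 0 0 0; 0.4 0 0 0 0")

```text
t: 5.85
tool_pos: [0.4509, -0.3238, 0.0954]
orientation: [2.276, 2.165, -0.0]
force: [-0.5, 0.3, -0.2]
opening: 0.0372
gripper_force: 0.0
```

arm_command(increments="0.4 0 0 -40 0; 0.4 0 0 -80 0; 0.4 50 0 -110 0; 0.4 100 0 -110 0; 0.4 150 0 -110 0")

```text
t: 6.35
tool_pos: [0.4587, -0.1805, 0.2072]
orientation: [2.276, 2.161, 0.002]
force: [0.9, -0.5, -0.4]
opening: 0.0557
gripper_force: 0.0
```

```bash
python3 -c "
from mv import *
go(.4512,-.3238,.095,-1.62+3.1416)
o=np.hstack([crop(robot.read_camera('side'),250,310,100,100,4),crop(robot.read_camera('top'),350,250,100,100,4)])
cv2.imwrite('pics/z2.png',o)"
```

```text
t 6.35 pos [ 0.4587 -0.1805  0.2072] phi 1.519 q1,q6 [-0.48 -0.43] F [ 0.9 -0.5 -0.4] shift [-143.3   -0.5  112.5] turn -0.0025001979967083088
```

View pics/z2.png

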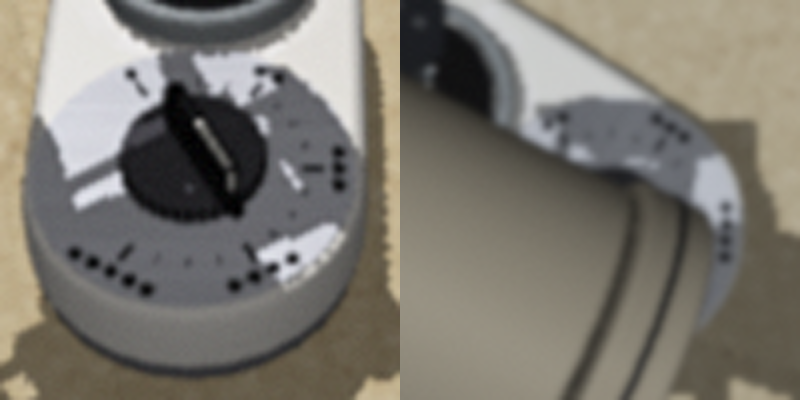

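In the side crop the white line runs from (196,122) to (235,187) and the four-dot tick is at (250,253). The arm hides the dial in the top view.

```bash
python3 -c "
from mv import *
P=lambda x,y,z: at('side',250+x/4,310+y/4,z)[:2]
a,b,t,t5,t1=P(196,122,.085),P(235,187,.085),P(250,253,.051),P(126,251,.051),P(138,86,.051)
d=np.array([.4512,-.3238]); tip=P(240,205,.077)
an=lambda v:round(float(np.arctan2(v[1],v[0])),3)
print('line',an(b-a),'from axis',an(b-d),a-d,b-d,'tip',an(tip-d),tip-d,'tick4',an(t-d),an(t-t1),'t5',an(t5-d)+1.047, t-d)
go(.6311,.1303,.3)"
```

```text
line -1.674 from axis -1.672 [-0.00069415 -0.00731088] [-0.00445507 -0.04378395] tip -1.659 [-0.004124   -0.04660344] tick4 -1.623 -1.621 t5 -1.5999999999999999 [-0.0026591 -0.0506327]
t 6.45 pos [ 0.4586 -0.1763  0.2059] phi 1.525 q1,q6 [-0.47 -0.43] F [-0.3 -0.8 -0.8] shift [314.3 158.5 -93.5] turn None
```

arm_command(increments="0 40 20 -5 0; 0 80 40 -5 0; 0 120 60 -5 0; 0 160 80 -5 0; 0 200 100 -5 0")

```text
t: 6.95
tool_pos: [0.5689, 0.0147, 0.2103]
orientation: [2.276, 2.164, -0.0]
force: [0.2, -1.0, 1.1]
opening: 0.0904
gripper_force: 0.0
```

arm_command(increments="0 38 19 0 0; 0 76 38 0 0; 0 114 58 0 0; 0 114 58 0 0")

```text
t: 7.35
tool_pos: [0.6329, 0.1285, 0.2088]
orientation: [-2.271, -2.168, -0.0]
force: [-0.1, -0.9, -0.5]
opening: 0.0927
gripper_force: 0.0
```

```bash
python3 -c "
from mv import *
go(.6311,.1303,.085)
t=robot.read_camera('top');s=robot.read_camera('side');cv2.imwrite('pics/t3.png',t);cv2.imwrite('pics/s3.png',s)
cv2.imwrite('pics/z3.png',np.hstack([crop(s,265,325,66,66,6),crop(t,370,270,66,66,6)]))"
```

```text
t 7.35 pos [0.6329 0.1285 0.2088] phi 1.524 q1,q6 [0.12 0.17] F [-0.1 -0.9 -0.5] shift [  1.6  -1.8 123.8] turn None
```

View pics/z3.png

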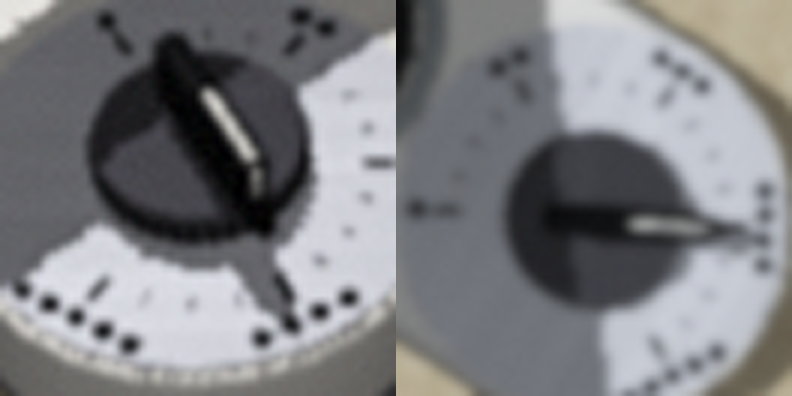

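The top crop shows the white line from (628,224) to (704,229), with the four-dot tick just beyond the tip near (745,235). The side crop's line runs from (205,90) to (245,155), with the tick at (285,288). I'll compute the angles.

```bash
python3 -c "
from mv import *
T=lambda x,y,z: at('top',370+(x-396-2.5)/6,270+(y-2.5)/6,z)[:2]
S=lambda x,y,z: at('side',265+(x-2.5)/6,325+(y-2.5)/6,z)[:2]
an=lambda v:round(float(np.arctan2(v[1],v[0])),3)
tk={0:T(447,209,.051),1:T(523,92,.051),2:T(665,97,.051),4:T(657,348,.051)}
from scipy.optimize import least_squares
r=least_squares(lambda b:np.concatenate([b[:2]+.0495*np.array([np.cos(b[2]+k*-1.047),np.sin(b[2]-k*1.047)])-tk[k] for k in tk]),[.45,-.32,1.52])
print('top fit',r.x,'target',r.x[2]-3.1416,(r.fun*1000).round(1))
tk={0:S(123,45,.051),1:S(294,44,.051),2:S(378,163,.051),3:S(285,288,.051),4:S(99,289,.051)}
r=least_squares(lambda b:np.concatenate([b[:2]+.0495*np.array([np.cos(b[2]+k*-1.047),np.sin(b[2]-k*1.047)])-tk[k] for k in tk]),[.45,-.32,1.52])
print('side fit',r.x,'target',r.x[2]-3.1416,(r.fun*1000).round(1))
for n,im,x0,y0,f in(('top','t3',370,270,T),('side','s3',265,325,S)):
    g=cv2.cvtColor(cv2.imread(f'pics/{im}.png'),6).astype(float); c=cv2.resize(g[y0:y0+66,x0:x0+66],None,fx=6,fy=6,interpolation=2)
    m=np.zeros_like(c)
    if n=='top': cv2.line(m,(222,223),(318,231),1,24); m[:, :225]=0;m[:,300:]=0;off=396
    else: cv2.line(m,(205,90),(243,152),1,28); off=0;m[:92]=0;m[152:]=0
    ys,xs=np.where((m>0)&(c>120)); w=c[ys,xs]-110
    p=np.array([f(x+off,y,.085) for x,y in zip(xs,ys)]); mu=np.average(p,0,w); C=np.cov((p-mu).T,aweights=w); e=np.linalg.eigh(C)[1][:,1]; e=e if e[1]<0 else -e
    print(n,len(xs),'line angle',an(e),'mid',mu,'from axis',an(mu-np.array([.4512,-.3238])))
"
```

```text
top fit [ 0.45152314 -0.32262674  1.51819856] target -1.6234014353165758 [-0.5  0.2  0.8  0.1 -0.2 -0.1 -0.1 -0.1]
side fit [ 0.4510722  -0.32406168  1.51963538] target -1.6219646158105492 [-0.2  0.5 -0.2 -0.2  0.6 -0.  -0.1 -0.5 -0.2  0.3]
top 433 line angle -1.64 mid [ 0.45065025 -0.33964437] from axis -1.605
side 961 line angle -1.625 mid [ 0.45057916 -0.34194403] from axis -1.605
```

Both views put the pointer within about 0.02 rad of the four-dot mark. Next is the tall cup.

arm_command(increments="0 1.6 -1.8 30 0; 0 1.6 -1.8 65 0; 0 1.6 -1.8 95 0; 0 1.6 -1.8 112 0; 0 1.6 -1.8 118 0", grip_force=40)

```text
t: 7.95
tool_pos: [0.6284, 0.125, 0.0901]
orientation: [-2.276, -2.162, 0.005]
force: [0.2, 0.0, 0.4]
opening: 0.0931
gripper_force: 0.0
```

arm_command(increments="1 0 0 0 0; 1 0 0 0 0; 1 0 0 0 0; 1 0 0 0 0; 1 0 0 0 0")

```text
t: 8.45
tool_pos: [0.6302, 0.1266, 0.0934]
orientation: [2.276, 2.165, 0.001]
force: [-0.3, -0.1, 5.7]
opening: 0.0591
gripper_force: 40.0
```

arm_command(increments="1 0 0 0 0; 1 0 0 0 0")

```text
t: 8.65
tool_pos: [0.6302, 0.1266, 0.0934]
orientation: [2.276, 2.165, 0.001]
force: [-2.4, -0.1, 6.3]
opening: 0.059
gripper_force: 40.0
```

```bash
python3 -c "
from mv import *
go(.5172,-.2213,.24)"
```

```text
t 8.65 pos [0.6302 0.1266 0.0934] phi 1.521 q1,q6 [0.12 0.17] F [-2.4 -0.1  6.3] shift [-353.1  -95.4 -146.7] turn None
```

arm_command(increments="1 0 0 -25 0; 1 0 0 -60 0; 1 0 0 -100 0; 1 0 0 -130 0; 1 0 0 -140 0")

```text
t: 9.15
tool_pos: [0.6316, 0.1267, 0.2367]
orientation: [2.273, 2.163, 0.008]
force: [0.0, -0.1, -2.3]
opening: 0.0589
gripper_force: 39.9
```

arm_command(increments="1 -25 -7 0 0; 1 -60 -16 0 0; 1 -100 -27 0 0; 1 -140 -38 0 0; 1 -180 -49 0 0")

```text
t: 9.65
tool_pos: [0.5705, -0.052, 0.2302]
orientation: [-2.274, -2.164, 0.002]
force: [0.4, 0.5, -2.3]
opening: 0.059
gripper_force: 39.9
```

arm_command(increments="1 -40 -11 0 0; 1 -80 -22 0 0; 1 -120 -32 0 0; 1 -150 -40 0 0; 1 -173 -46 0 0")

```text
t: 10.15
tool_pos: [0.5158, -0.223, 0.2303]
orientation: [-2.276, -2.162, 0.002]
force: [0.2, 0.5, -2.5]
opening: 0.0592
gripper_force: 39.9
```

```bash
python3 -c "
from mv import *
go(.5172,-.2213,.23)
t=robot.read_camera('top');s=robot.read_camera('side')
cv2.imwrite('pics/s4.png',s)
c=crop(s,230,160,130,190,3)
cv2.imwrite('pics/z4.png',c)"
```

```text
t 10.15 pos [ 0.5158 -0.223   0.2303] phi 1.519 q1,q6 [-0.5  -0.45] F [ 0.2  0.5 -2.5] shift [1.8 1.3 0.3] turn None
```

View pics/z4.png

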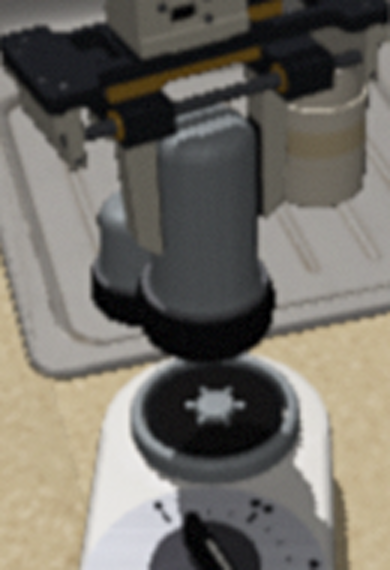

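The cup is held upright, with its foot spanning x=141–274 and its bottom edge at y=361 in the crop. Next I'll work out its offset from the seat.

```bash
python3 -c "
from mv import *
from scipy.optimize import least_squares
th=np.linspace(0,2*np.pi,180)
def f(c,z):
    P=np.array([proj('side',[c[0]+.039*np.cos(a),c[1]+.039*np.sin(a),z+h]) for a in th for h in(0,.029)])
    return np.array([P[:,0].min()-277,P[:,0].max()-321.3,P[:,1].max()-280.3])
for z in(.131,.134,.137):
    r=least_squares(f,[.516,-.223],diff_step=1e-3,args=(z,)); print(z,r.x,r.fun)
"
```

```text
0.131 [ 0.5192028  -0.21851294] [-0.57859672  0.59154686 -0.06512531]
0.134 [ 0.51761759 -0.22147836] [-0.7009447   0.7167208  -0.07932242]
0.137 [ 0.5160326 -0.2244435] [-0.82460989  0.84327057 -0.09382349]
```

arm_command(increments="1 0 0 20 0; 1 0 0 40 0; 1 0 0 55 0; 1 0 0 64 0; 1 0 0 69 0")

```text
t: 10.75
tool_pos: [0.5169, -0.2206, 0.1617]
orientation: [-2.274, -2.164, 0.001]
force: [0.2, 0.6, -2.8]
opening: 0.0589
gripper_force: 39.9
```

arm_command(increments="1 0 0 1 0; 1 0 0 2 0; 1 0 0 3 0; 1 0 0 4 0; 1 0 0 4 0", grip_force=55)

```text
t: 11.25
tool_pos: [0.5175, -0.2215, 0.1595]
orientation: [2.276, 2.165, 0.0]
force: [0.2, 0.2, -2.5]
opening: 0.0589
gripper_force: 54.9
```

arm_command(increments="1 0 0 1 0; 1 0 0 2 0; 1 0 0 3 0; 1 0 0 4 0; 1 0 0 4 0")

```text
t: 11.75
tool_pos: [0.5174, -0.2215, 0.1558]
orientation: [2.276, 2.165, -0.0]
force: [-2.5, 0.9, 4.1]
opening: 0.059
gripper_force: 54.9
```

arm_command(increments="1 0 0 1 0; 1 0 0 2 0; 1 0 0 3 0; 1 0 0 4 0; 1 0 0 4 0")

```text
t: 12.25
tool_pos: [0.5174, -0.2215, 0.1519]
orientation: [2.276, 2.165, 0.0]
force: [-4.7, 1.3, 7.9]
opening: 0.0593
gripper_force: 55.0
```

arm_command(increments="1 0 0 1 0; 1 0 0 2 0; 1 0 0 3 0; 1 0 0 4 0; 1 0 0 4 0")

```text
t: 12.75
tool_pos: [0.5175, -0.2215, 0.1485]
orientation: [2.276, 2.165, -0.0]
force: [-6.3, 2.0, 12.1]
opening: 0.0591
gripper_force: 55.0
```

arm_command(increments="1 0 0 1 0; 1 0 0 2 0; 1 0 0 3 0; 1 0 0 3 0")

```text
t: 13.15
tool_pos: [0.5176, -0.2217, 0.1475]
orientation: [2.275, 2.164, -0.0]
force: [-12.5, 5.2, 25.9]
opening: 0.0593
gripper_force: 55.1
```

arm_command(increments="1 0 0 0 0; 1 0 0 0 0; 1 0 0 0 0; 1 0 0 0 0; 1 0 0 0 0")

```text
t: 13.65
tool_pos: [0.5176, -0.2217, 0.1475]
orientation: [2.275, 2.164, 0.0]
force: [-13.2, 5.2, 25.3]
opening: 0.0588
gripper_force: 55.1
```

arm_command(increments="1 0 0 0 0; 1 0 0 0 0; 1 0 0 0 0; 1 0 0 0 0")

```text
t: 14.05
tool_pos: [0.5175, -0.2217, 0.1475]
orientation: [2.275, 2.164, -0.0]
force: [-13.0, 4.7, 25.3]
opening: 0.0589
gripper_force: 55.1
```

arm_command(increments="1 0 0 -4 0; 1 0 0 -8 0; 1 0 0 -11 0; 1 0 0 -13 0; 1 0 0 -14 0")

```text
t: 14.55
tool_pos: [0.5174, -0.2213, 0.1578]
orientation: [-2.276, -2.165, -0.0]
force: [-0.2, -0.0, -2.4]
opening: 0.059
gripper_force: 54.9
```

arm_command(increments="1 0 0 0.7 0; 1 0 0 1.2 0; 1 0 0 1.2 0", grip_force=20)

```text
t: 14.85
tool_pos: [0.5173, -0.2213, 0.1569]
orientation: [-2.276, -2.165, 0.0]
force: [-0.5, -0.0, -0.0]
opening: 0.0595
gripper_force: 20.0
```

arm_command(increments="0.2 0 0 0 0; 0.2 0 0 0 0; 0 0 0 0 0; 0 0 0 0 0; 0 0 0 0 0")

```text
t: 15.35
tool_pos: [0.5174, -0.2214, 0.1571]
orientation: [2.276, 2.165, 0.0]
force: [-0.5, 0.4, -0.2]
opening: 0.0915
gripper_force: 0.0
```

arm_command(increments="0 0 0 -30 0; 0 0 0 -70 0; 0 0 0 -110 0; 0 0 0 -130 0; 0 0 0 -130 0")

```text
t: 15.85
tool_pos: [0.519, -0.2222, 0.2917]
orientation: [2.271, 2.16, 0.004]
force: [-0.1, -0.1, 0.5]
opening: 0.0932
gripper_force: 0.0
```

arm_command(increments="0 40 0 0 0; 0 80 0 0 0; 0 120 0 0 0; 0 160 0 0 0; 0 200 0 0 0")

```text
t: 16.35
tool_pos: [0.5266, -0.02, 0.2852]
orientation: [-2.275, -2.164, 0.002]
force: [1.0, 0.4, 0.7]
opening: 0.093
gripper_force: 0.0
```

```bash
python3 -c "
from mv import *
go(.5172,-.2213,.23)
t=robot.read_camera('top');s=robot.read_camera('side')
cv2.imwrite('pics/z5.png',np.hstack([crop(s,230,210,100,185,3),crop(t,310,210,140,185,3)]))"
```

```text
t 16.35 pos [ 0.5266 -0.02    0.2852] phi 1.52 q1,q6 [-0.14 -0.09] F [1.  0.4 0.7] shift [-201.5    0.9   55.2] turn None
```

View pics/z5.png

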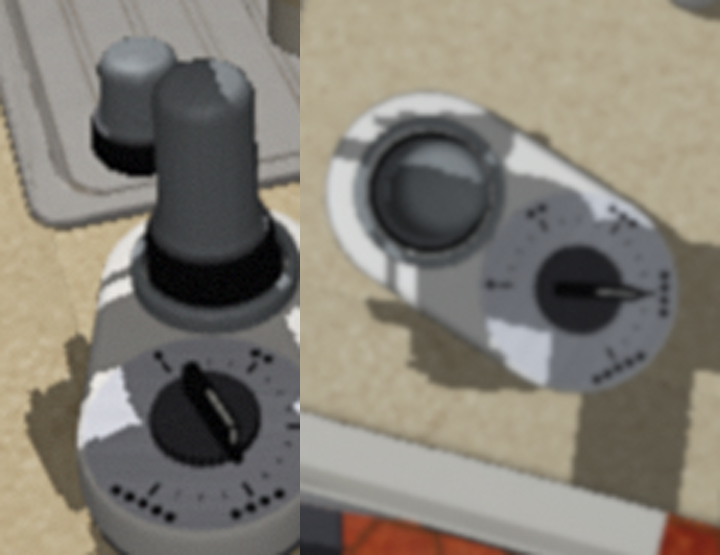

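The cup stands upright inside the collar, at (213,180) in the side crop and (432,187) in the top crop. The pointer lies on the four-dot mark at about (650,293), and nothing else near it has moved. I'll hand in.

```bash
python3 -c "
from plant import robot
print(robot.close_job())"
```

```text
the job is handed in; nothing more can be done
None
```

The job is handed in: the dial is at four dots, and the tall cup was pressed down for about a second, then left standing upright on the risen seat. I saw no verdict from the judge.

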